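# Switch on the altar lamp and stroke its dimmer up to full

### The arm

A 6-joint arm with a two-finger parallel gripper is mounted at the origin on the work surface. World frame = base frame: x ahead of the robot, y to its left, z up, the work surface at z = 0. Lengths are in m, angles in rad, forces in N, time in s.
With the tool pointing down it reaches from about 0.375 to 0.9 m from the base axis. Payload 3.1 kg.
Tool frame: the origin (TCP) lies at the very end of the fingers, on their centre line; the grasp point (between the pads) lies 19 mm behind it (manip.grasp_offset is the distance from the TCP to the grasp point, in m); x points along the fingers, z is the direction in which the jaws open and shut, and the axes are right-handed (so a half turn about x gives the same grasp; the last joint's range is limited). The gripper opens to 85 mm and grips with 20 to 120 N. Pads are 22 mm wide; open, the fingers measure 114 mm over their backs; the gripper's body (76 mm by 85 mm) begins 54 mm behind the grasp point. The pads swing forward as they close: fully open they stand 13 mm farther back than shut.
Start: joints at [-1.516, 0.527, 1.433, -0, 1.181, -0.178], TCP at [0.144, -0.608, 0.231] pointing down, gripper open.
Joint ranges: [-3.08, 3.08], [-0.75, 2.2], [0.22, 2.44], [-1.43, 4.57], [0, 2.65], [-2.85, 2.85]. Speed limits (rad/s): [2.79, 2.79, 3.14, 3.14, 3.14, 3.14].

### API

Orientations are given as a unit quaternion [x, y, z, w].
In Python, from station import manip gives the robot as it stands.
- The arm moves only by the tool send_rows, never from a script. Its argument "steps" is a list that holds one entry, the list of rows, each a list of 5 numbers: the closure, from 0 (fully open) to 1 (shut), then the shift along the world's x, y, z in m, then the turn about the world's z in rad. A call has 1 to 8 rows; each row is the pose to reach, as a shift and turn from the pose commanded when the call began; what a row does not reach only later rows make up. A row lasts 1/8 s, in which the tool goes at most 62.5 mm and 10.7 degrees, less where a joint would pass 70% of its speed; a pose out of reach is approached as far as the arm can. A call with a gripper value outside its range is refused whole. The fingers move at their own pace and stop on an object; "grip_force" is the grip in N (left out, the last holds). Time passes only in rows, so rows that repeat a pose let the fingers close. It gives the time, the measured TCP pose, the force and the opening at its end, in the units of the state.
- manip.sense(): the state, without advancing time (a new reading comes with each control period).
- manip.snapshot(name): name is "side" or "top" or "wrist"; returns the picture (420x560x3 uint8, red, green, blue); there is no depth.
- manip.camera_params(name): a dict with "fx", "fy", "cx", "cy" (pixels), "D" ([k1, k2, p1, p2, k3] as OpenCV has them; the pictures are not rectified), "T" (4x4, takes a point from camera to world coordinates); the wrist camera has in their place "tool_from_camera" (4x4, takes a point from camera to tool coordinates, whose origin is the TCP and whose axes are the tool frame's). Camera axes: x right, y down, z forward; pixel columns grow to the right and rows downward; lengths in m; the calibration is good to about 2 mm. A picture is of the moment at which its call begins: read the wrist's pose just before it. camera_params takes no time and is no camera call.
- manip.sign_off(): hands the job in, once; it reports no verdict.
The state is a dict: "t": time; "q": joint angles; "qd": joint speeds; "tau": joint torques, N m; "tcp_pos": TCP position; "tool_rot": TCP orientation; "force": force on the tool from outside, world axes, zero at the start; "ft_torque": the same for the moment, N m; "finger_gap": opening from 0.0 (shut) to 1.0 (fully open).
Only numpy, scipy, OpenCV 4.12 (cv2) and the standard library are available. Lean on these libraries where they do the work, as an engineer would, in place of code of your own. Each camera call takes 0.05 s, during which the arm holds its last target.

### The job

With the fingertips, push the altar lamp's black toggle all the way over to the on side, away from the side it leans to now. Then trace the row of five yellow marks on the black dimmer bar with a light fingertip, touching them one after the other from the shortest to the longest, and finish while holding the fingertip resting lightly on the longest mark, with the toggle still on. Only touch things: pick nothing up, and leave the cups, the lotus and the figure stand where they are.

Things in the scene. Friction and masses are not known exactly. Their poses are not given: they have to be found in the camera images.
- toggle (a joint): toggle of the LED lamp, rad: 0 = off (leans to -x of lamp), 1.0 = fully on (leans as far to +x). It turns about a level pivot parallel to the lamp's y axis, 38 mm above the shelf, straight over the lamp's origin. It needs under 3 N at the knob, stays where it is left, has a stop at both ends and starts between 0 and 0.25
- toggle_tip (a point): centre of the toggle's black ball knob (26 mm across), 50 mm from the pivot on a 10 mm thick steel stem; about 82 mm above the shelf at both ends of the swing and 88 mm half-way, and 24 mm to either side of the pivot at the ends
- lamp: LED lamp fixed to the shelf: aluminium plate 90 (x) by 155 (y) by 16 mm. Origin on the shelf surface straight below the toggle's pivot, where the toggle's grey housing (70 by 50 mm, top 41 mm above the shelf) stands. Pushing the toggle along the lamp's +x switches it on. Its brass stem and amber bulb (44 mm across, top 136 mm above the shelf) stand 85 mm along +y
- touchbar: black dimmer touch bar, 48 (x) by 184 (y) mm, level. Origin at its centre, 10.5 mm below its top, which is 51 mm above the shelf when untouched. The whole bar is sprung: it sinks up to 10 mm straight down under a fingertip, from about 2.3 N to 7.3 N at the bottom stop, and springs back. The row of marks runs along y, mark1 at the +y end, mark5 at the -y end
- mark1 (a point): yellow raised mark 1 of 5 on the black bar: a rounded rib 14 mm long (x, across the bar) and 12 mm wide (y, along the bar), standing 1 mm above the bar's top; origin at the middle of its crest, 52 mm above the shelf when untouched; it sinks with the bar. The marks are 32 mm apart. This is the shortest: dim end
- mark2 (a point): yellow raised mark 2 of 5 on the black bar: a rounded rib 20 mm long (x, across the bar) and 12 mm wide (y, along the bar), standing 1 mm above the bar's top; origin at the middle of its crest, 52 mm above the shelf when untouched; it sinks with the bar. The marks are 32 mm apart
- mark3 (a point): yellow raised mark 3 of 5 on the black bar: a rounded rib 26 mm long (x, across the bar) and 12 mm wide (y, along the bar), standing 1 mm above the bar's top; origin at the middle of its crest, 52 mm above the shelf when untouched; it sinks with the bar. The marks are 32 mm apart
- mark4 (a point): yellow raised mark 4 of 5 on the black bar: a rounded rib 32 mm long (x, across the bar) and 12 mm wide (y, along the bar), standing 1 mm above the bar's top; origin at the middle of its crest, 52 mm above the shelf when untouched; it sinks with the bar. The marks are 32 mm apart
- mark5 (a point): yellow raised mark 5 of 5 on the black bar: a rounded rib 40 mm long (x, across the bar) and 12 mm wide (y, along the bar), standing 1 mm above the bar's top; origin at the middle of its crest, 52 mm above the shelf when untouched; it sinks with the bar. The marks are 32 mm apart. This is the longest: bright end
- cup_a: loose steel offering cup, 56 mm across the rim, 55 mm high, origin at the centre of its underside; leave alone
- cup_b: a second cup like cup_a; leave alone
- lotus: loose pink and green plastic lotus ornament, 54 mm across, 56 mm high, origin at the centre of its underside; leave alone
- stand: loose clear acrylic stand with a small brass finial figure, foot 60 by 60 mm, 92 mm high, origin at the centre of its underside; leave alone
- console: red console under the touch bar, fixed to the shelf, 66 (x) by 204 (y) mm, top 36 mm above the shelf; origin at the centre of its underside

How it is judged:
By the outcome, as a careful person would: the job done as asked, in the order asked, and still so for the second after the job is handed in, while the arm keeps its last pose, push and grip.
It also fails if it takes over 42 s, if anything falls off the work surface, if the arm or the gripper's body presses on something with over 40 N, if the wrist force passes 120 N, or if a joint passes its speed limit or range.

## Working session

There is one attempt and no reset: what is moved stays moved. The work goes in short steps, Python scripts to look and compute and a tool call to move; the robot and the scene stay as the last step left them, time stands still between calls to the robot, and variables do not carry over. Pictures are saved under pics/ and viewed, and the job is handed in when it is done.

Besides the shell and the picture viewer there is one more tool, called after ">>>" as a command line: name --argument value ..., lists and objects as JSON in quotes. send_rows: Moves the arm, as the interface text tells. Its arguments: {"type":"object","properties":{"steps":{"type":"array","items":{"type":"array","items":{"type":"array","items":{"type":"number"}}}},"grip_force":{"type":"number"}},"required":["steps"]}

```bash
ls; mkdir -p pics
python3 - <<'E'
from station import manip
import cv2, numpy as np
np.set_printoptions(precision=4,suppress=True)
s=manip.sense(); print(s)
for n in ("top","side","wrist"):
    im=manip.snapshot(n); cv2.imwrite(f"pics/{n}0.png",im[:,:,::-1])
    print(n,manip.camera_params(n))
E
```

```text
pics
{'t': 0.0, 'q': array([-1.5165,  0.5285,  1.4339, -0.    ,  1.1814, -0.1785]), 'qd': array([ 0.0025,  0.0003, -0.0003, -0.    ,  0.0014,  0.0008]), 'tau': array([  0.0011, -44.2344, -17.8023,  -0.    ,   0.0085,  -0.    ]), 'tcp_pos': array([ 0.1442, -0.6074,  0.2303]), 'tool_rot': array([ 0.4391,  0.5552, -0.438 ,  0.5542]), 'force': array([0.5977, 1.1613, 0.0617]), 'ft_torque': array([-0.0031, -0.0464, -0.0436]), 'finger_gap': 1.0012235652238346}
top {'fx': 439.41799449795127, 'fy': 439.41799449795127, 'cx': 274.3895726860436, 'cy': 209.76846759383767, 'D': array([-0.0781,  0.    ,  0.    ,  0.    ,  0.    ]), 'T': array([[-0.0169, -0.9983,  0.0558,  0.4489],
       [-0.9999,  0.0167, -0.0027, -0.0222],
       [ 0.0017, -0.0559, -0.9984,  1.1518],
       [ 0.    ,  0.    ,  0.    ,  1.    ]])}
side {'fx': 384.7575115711604, 'fy': 384.7575115711604, 'cx': 281.0242835139893, 'cy': 216.15004593516602, 'D': array([0.0274, 0.    , 0.    , 0.    , 0.    ]), 'T': array([[ 0.9735, -0.1452,  0.1765,  0.361 ],
       [-0.2285, -0.6066,  0.7615, -0.6904],
       [-0.0035, -0.7816, -0.6237,  0.647 ],
       [ 0.    ,  0.    ,  0.    ,  1.    ]])}
wrist {'fx': 361.19286308328645, 'fy': 361.19286308328645, 'cx': 282.1866174378625, 'cy': 202.42781155511625, 'D': array([0.0207, 0.    , 0.    , 0.    , 0.    ]), 'tool_from_camera': array([[ 0.0006, -0.2574,  0.9663, -0.1426],
       [ 0.0001, -0.9663, -0.2574,  0.0645],
       [ 1.    ,  0.0002, -0.0005, -0.0004],
       [ 0.    ,  0.    ,  0.    ,  1.    ]])}
```

View pics/top0.png

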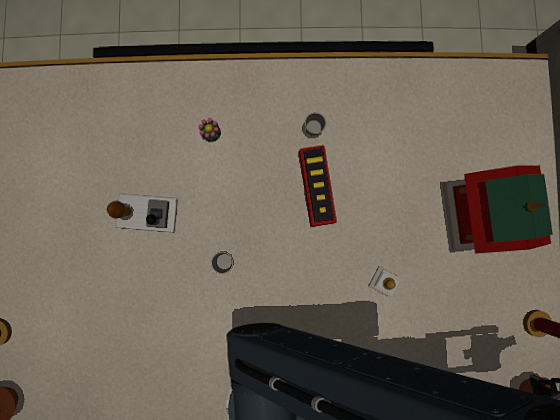

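View pics/side0.png

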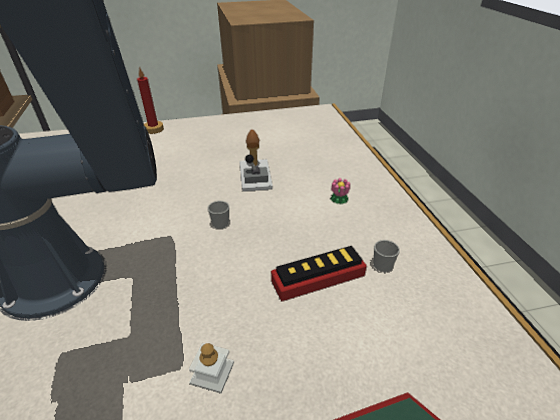

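View pics/wrist0.png

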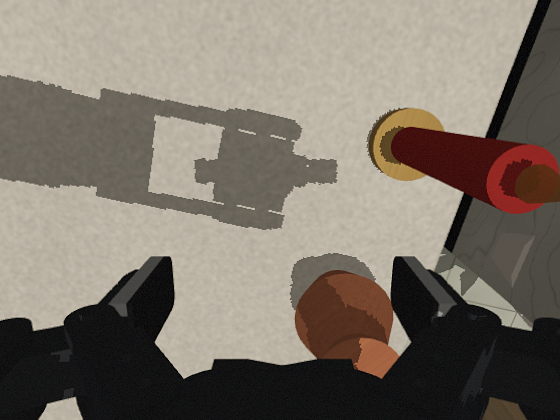

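Top view: lamp plate at about (147,213), with bulb (117,210) and knob (152,218). The bar runs from (322,210), the shortest mark, to (314,160), the longest. Cups are at (314,125) and (223,262), the lotus at (209,129) and the stand at (384,281). Next I'll measure these.

```bash
cat > h.py <<'E'
import cv2, numpy as np
np.set_printoptions(precision=4,suppress=True)
from station import manip
def ray(n,uv,T=None):
    p=manip.camera_params(n); K=np.array([[p['fx'],0,p['cx']],[0,p['fy'],p['cy']],[0,0,1]])
    T=p['T'] if T is None else T
    u=cv2.undistortPoints(np.array(uv,float).reshape(-1,1,2),K,p['D']).reshape(-1,2)
    d=np.c_[u,np.ones(len(u))]@T[:3,:3].T
    return T[:3,3],d
def plane(n,uv,z,T=None):
    o,d=ray(n,uv,T); return o+d*((z-o[2])/d[:,2])[:,None]
def two(uv1,uv2,n1='top',n2='side'):
    o1,d1=ray(n1,uv1);o2,d2=ray(n2,uv2);d1=d1[0]/np.linalg.norm(d1[0]);d2=d2[0]/np.linalg.norm(d2[0])
    A=np.c_[d1,-d2];t=np.linalg.lstsq(A,o2-o1,rcond=None)[0]
    a=o1+d1*t[0];b=o2+d2*t[1];return (a+b)/2,np.linalg.norm(a-b)
def project(n,P,T=None):
    p=manip.camera_params(n); K=np.array([[p['fx'],0,p['cx']],[0,p['fy'],p['cy']],[0,0,1]])
    T=np.linalg.inv(p['T'] if T is None else T)
    return cv2.projectPoints(np.array(P,float).reshape(-1,3),cv2.Rodrigues(T[:3,:3])[0],T[:3,3],K,p['D'])[0].reshape(-1,2)
def wristT(s):
    from scipy.spatial.transform import Rotation as R
    T=np.eye(4);T[:3,:3]=R.from_quat(s['tool_rot']).as_matrix();T[:3,3]=s['tcp_pos']
    return T@manip.camera_params('wrist')['tool_from_camera']
def blobs(m,a0,a1=1e9):
    n,l,st,c=cv2.connectedComponentsWithStats(m.astype(np.uint8))
    return [(c[i],st[i,4],st[i]) for i in range(1,n) if a0<=st[i,4]<=a1]
E
python3 - <<'E'
from h import *
for n,box in (('top',(295,140,340,230)),('side',(265,240,372,305))):
    im=cv2.imread(f'pics/{n}0.png'); h=cv2.cvtColor(im,cv2.COLOR_BGR2HSV)
    m=(h[...,0]>18)&(h[...,0]<35)&(h[...,1]>130)&(h[...,2]>110)
    k=np.zeros_like(m);x0,y0,x1,y1=box;k[y0:y1,x0:x1]=1
    B=blobs(m&k,6)
    uv=[b[0] for b in B]; print(n,[(b[0].round(1).tolist(),int(b[1])) for b in B])
    P=plane(n,uv,0.052);print(P)
    c=P[-1]-P[0];print(np.linalg.norm(c),np.arctan2(c[1],c[0]))
    print(np.linalg.norm(np.diff(P,axis=0),axis=1))
    cv2.imwrite(f'pics/{n}0lamp.png',cv2.resize(im[180:245,95:190] if n=='top' else im[120:195,225:285],None,fx=8,fy=8,interpolation=cv2.INTER_CUBIC)[:600,:800])
E
```

```text
top [([314.2, 159.5], 69), ([316.6, 171.8], 54), ([318.4, 184.3], 46), ([320.3, 196.8], 37), ([322.5, 209.4], 25)]
[[ 0.6359 -0.1278  0.052 ]
 [ 0.6044 -0.1333  0.052 ]
 [ 0.5727 -0.137   0.052 ]
 [ 0.541  -0.1411  0.052 ]
 [ 0.5093 -0.1459  0.052 ]]
0.12788851688605649 -3.0000506611443516
[0.032 0.032 0.032 0.032]
side [([345.6, 254.8], 82), ([332.4, 258.2], 69), ([319.1, 262.0], 56), ([305.6, 265.9], 48), ([291.7, 269.8], 36)]
[[ 0.6363 -0.1296  0.052 ]
 [ 0.6045 -0.133   0.052 ]
 [ 0.5729 -0.1373  0.052 ]
 [ 0.5414 -0.1417  0.052 ]
 [ 0.5098 -0.1457  0.052 ]]
0.12748799558531632 -3.014982003417014
[0.032  0.0319 0.0318 0.0318]
```

View pics/top0lamp.png

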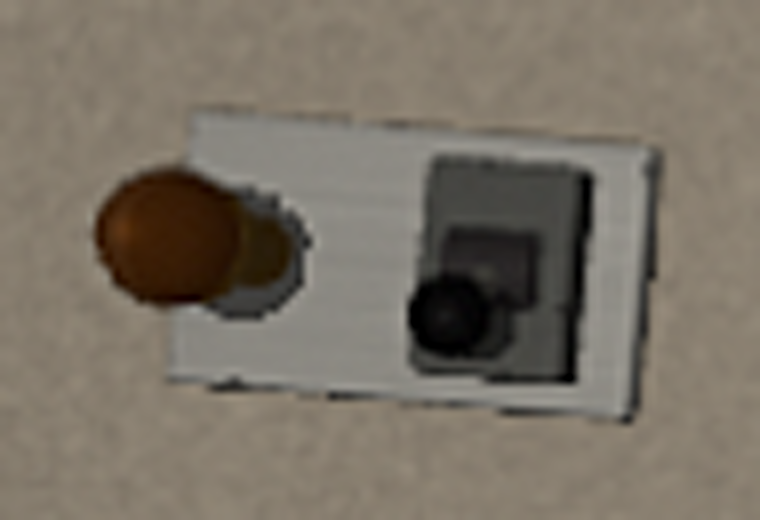

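View pics/side0lamp.png

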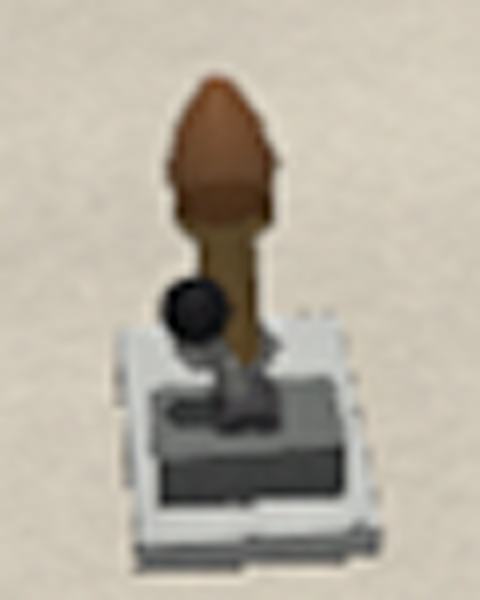

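Run:
```python
from h import *
im=cv2.imread('pics/top0.png'); h=cv2.cvtColor(im,cv2.COLOR_BGR2HSV)
sub=np.zeros(im.shape[:2],bool);sub[185:240,105:185]=1
g=cv2.cvtColor(im,cv2.COLOR_BGR2GRAY)
plate=(h[...,1]<18)&(g>120)&sub
B=max(blobs(plate,20),key=lambda b:b[1]);print('plate',B[0],B[1],B[2])
n,l=cv2.connectedComponents(plate.astype(np.uint8)); 
pts=np.argwhere(l==l[int(205),int(135)])[:,::-1].astype(np.float32) if plate[205,135] else None
if pts is not None:
    r=cv2.minAreaRect(pts);print(r);bx=cv2.boxPoints(r);P=plane('top',bx,0.016);print(P)
    print(np.linalg.norm(np.diff(P,axis=0),axis=1))
    e=P[1]-P[0];print(np.degrees(np.arctan2(e[1],e[0])))
    print('ctr',P.mean(0))
kn=(g<35)&sub
for b in blobs(kn,8):print('knob',b)
hou=(g>=35)&(g<110)&(h[...,1]<40)&sub
for b in blobs(hou,20):print('hous',b)
print('knob', two([152.3,218.5],[249.5,159]))
```

```text
plate [144.8693 212.6818] 773 [116 194  60  38 773]
((145.748291015625, 212.52069091796875), (57.05224609375, 33.13514709472656), 4.763641834259033)
[[0.4751 0.3888 0.016 ]
 [0.5615 0.3818 0.016 ]
 [0.5463 0.2314 0.016 ]
 [0.4606 0.239  0.016 ]]
[0.0866 0.1511 0.0861]
-4.673596772005577
ctr [0.5109 0.3102 0.016 ]
knob (array([120.2181, 210.25  ]), np.int32(188), array([108, 202,  23,  16, 188], dtype=int32))
knob (array([166.6579, 214.5   ]), np.int32(38), array([164, 202,   5,  26,  38], dtype=int32))
knob (array([153.4667, 217.4533]), np.int32(150), array([146, 209,  16,  16, 150], dtype=int32))
hous (array([157.4694, 211.3776]), np.int32(392), array([146, 199,  24,  29, 392], dtype=int32))
hous (array([175.    , 214.5306]), np.int32(49), array([172, 198,   6,  35,  49], dtype=int32))
hous (array([127.6   , 212.4143]), np.int32(70), array([120, 203,  14,  17,  70], dtype=int32))
knob (array([0.4921, 0.2735, 0.085 ]), np.float64(7.152339185644334e-05))
```

Run:
```python
from h import *
c=np.array([[432,155],[592,170],[575,380],[412,368]])/8+[95,180]-0.44
P=plane('top',c,0.041);print(P,P.mean(0))
c2=np.array([[155,395],[325,380],[345,455],[160,462]])/8+[225,120]-0.44
P=plane('side',c2,0.041);print('side',P,P.mean(0))
c=np.array([[190,110],[655,148],[630,415],[170,380]])/8+[95,180]-0.44
P=plane('top',c,0.016);print(P,P.mean(0)); 
for i,j in((0,1),(3,2),(3,0),(2,1)): e=P[j]-P[i];print(np.degrees(np.arctan2(e[1],e[0])))
print('knob', two([151.25-.4,219.4-.4],[249-.0,158.4]))
print('knob top plane',plane('top',[150.85,219],.083),plane('side',[249,158.4],.083))
# others
for n,uv,z in (('cupa',[314,125],.055),('cupb',[223,262],.055),('lotus',[209,129],.04),('stand',[384,281],.01)): print(n,plane('top',[uv],z))
```

```text
[[0.544  0.2953 0.041 ]
 [0.5383 0.2438 0.041 ]
 [0.4716 0.2495 0.041 ]
 [0.4762 0.3018 0.041 ]] [0.5075 0.2726 0.041 ]
side [[0.4765 0.2952 0.041 ]
 [0.5402 0.2909 0.041 ]
 [0.5371 0.2383 0.041 ]
 [0.4711 0.2494 0.041 ]] [0.5062 0.2684 0.041 ]
[[0.5624 0.3828 0.016 ]
 [0.5471 0.2291 0.016 ]
 [0.4605 0.2377 0.016 ]
 [0.4741 0.3892 0.016 ]] [0.511  0.3097 0.016 ]
-95.66367005523735
-95.13164711261507
-4.133694470039073
-5.652985807331004
knob (array([0.4911, 0.277 , 0.0851]), np.float64(0.00024054734817514486))
knob top plane [[0.491  0.2776 0.083 ]] [[0.4917 0.2807 0.083 ]]
cupa [[ 0.7238 -0.1293  0.055 ]]
cupb [[0.3822 0.1049 0.055 ]]
lotus [[0.7218 0.1394 0.04  ]]
stand [[ 0.3226 -0.3069  0.01  ]]
```

Run:
```python
from h import *
from scipy.spatial.transform import Rotation as R
s=manip.sense();M=R.from_quat(s['tool_rot']).as_matrix();print(M, np.arctan2(M[1,1],M[0,1]),np.arctan2(M[1,2],M[0,2]),s['tcp_pos'],s['t'])
```

```text
[[-0.0001  0.973   0.2307]
 [ 0.0017  0.2307 -0.973 ]
 [-1.      0.0003 -0.0017]] 0.23283105208583588 -1.3379647787018698 [ 0.1442 -0.6076  0.2305] 0.15
```

>>> send_rows --steps '[[[1, 0.04, 0.04, 0, -0.05], [1, 0.08, 0.08, 0, -0.1], [1, 0.12, 0.13, 0, -0.15], [1, 0.16, 0.18, 0, -0.2], [1, 0.2, 0.23, 0, -0.25], [1, 0.24, 0.28, 0, -0.3], [1, 0.28, 0.33, 0, -0.32], [1, 0.3, 0.38, 0, -0.32]]]' --grip_force 20

```text
t: 1.15
tcp_pos: [0.446, -0.2269, 0.2313]
tool_rot: [0.521, 0.477, -0.521, 0.478]
force: [0.9, 0.1, 0.2]
finger_gap: 0.002
```

>>> send_rows --steps '[[[1, 0, 0.06, 0, 0], [1, 0, 0.12, 0, 0], [1, 0, 0.18, 0, 0], [1, 0, 0.24, 0, 0], [1, 0, 0.3, 0, 0], [1, 0, 0.36, 0, 0], [1, 0, 0.42, 0, 0], [1, 0, 0.46, 0, 0]]]'

```text
t: 2.15
tcp_pos: [0.4437, 0.2344, 0.2312]
tool_rot: [0.521, 0.478, -0.521, 0.478]
force: [0.0, -0.6, 1.0]
finger_gap: -0.006
```

>>> send_rows --steps '[[[1, 0.0, 0.045, -0.05, 0], [1, 0, 0.045, -0.07, 0], [1, 0, 0.045, -0.07, 0]]]'

```text
t: 2.52
tcp_pos: [0.4424, 0.2769, 0.1594]
tool_rot: [-0.519, -0.479, 0.523, -0.477]
force: [0.3, -0.2, 0.5]
finger_gap: -0.0
```

Run:
```python
from h import *
s=manip.sense(); im=manip.snapshot('wrist'); cv2.imwrite('pics/w1.png',im[:,:,::-1])
T=wristT(s);np.save('T1.npy',T)
print(s['tcp_pos'],s['q'],s['force'])
print(project('wrist',[[.491,.277,.085],[.507,.272,.041],s['tcp_pos']],T))
```

```text
[0.4424 0.2769 0.1594] [ 0.345   0.4952  1.7576 -0.0001  0.8941  2.0016] [ 0.3187 -0.228   0.4617]
[[275.2259 133.4897]
 [281.3659 104.5984]
 [282.861  262.1906]]
```

View pics/w1.png

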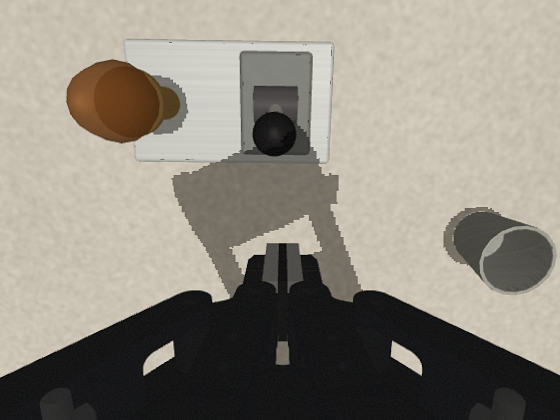

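The wrist view shows the knob at (274,134), within 1 px of the prediction, and leaning to -x. The closed fingertip is clear behind it at (283,262). Next: lower the tip, then push.

>>> send_rows --steps '[[[1, 0.0, 0, -0.05, 0], [1, 0, 0, -0.088, 0], [1, 0, 0, -0.088, 0], [1, 0.01, 0, -0.088, 0], [1, 0.02, 0, -0.088, 0], [1, 0.03, -0.001, -0.088, 0]]]'

```text
t: 3.32
tcp_pos: [0.4752, 0.2761, 0.0748]
tool_rot: [0.522, 0.478, -0.521, 0.478]
force: [-3.1, 0.3, 1.2]
finger_gap: 0.002
```

>>> send_rows --steps '[[[1, 0.007, 0, -0.002, 0], [1, 0.014, -0.001, -0.002, 0], [1, 0.02, -0.002, -0.002, 0], [1, 0.025, -0.002, -0.002, 0], [1, 0.028, -0.002, -0.002, 0], [1, 0.028, -0.002, -0.002, 0]]]'

```text
t: 4.08
tcp_pos: [0.5026, 0.2739, 0.0711]
tool_rot: [0.521, 0.478, -0.521, 0.478]
force: [0.5, -0.4, -0.3]
finger_gap: -0.001
```

>>> send_rows --steps '[[[1, 0.002, 0, 0, 0], [1, 0.004, 0, 0, 0], [1, 0.004, 0, 0, 0]]]'

```text
t: 4.45
tcp_pos: [0.5063, 0.2739, 0.0712]
tool_rot: [0.521, 0.478, -0.521, 0.478]
force: [-1.3, 0.2, 0.0]
finger_gap: 0.003
```

>>> send_rows --steps '[[[1, 0.001, 0, 0, 0], [1, 0.002, 0, 0, 0], [1, 0.002, 0, 0, 0]]]'

```text
t: 4.82
tcp_pos: [0.508, 0.2739, 0.0713]
tool_rot: [-0.521, -0.478, 0.521, -0.478]
force: [-1.5, 0.9, -0.9]
finger_gap: 0.001
```

Near the expected end of travel (about 0.507), with no stop force yet. I'll keep going in small steps.

>>> send_rows --steps '[[[1, 0.001, 0, 0, 0], [1, 0.002, 0, 0, 0], [1, 0.002, 0, 0, 0]]]'

```text
t: 5.2
tcp_pos: [0.5082, 0.2738, 0.0711]
tool_rot: [-0.52, -0.479, 0.523, -0.477]
force: [-5.8, 1.3, 1.7]
finger_gap: -0.004
```

Run:
```python
from h import *
for n in ('wrist','side'):
    s=manip.sense(); im=manip.snapshot(n)[:,:,::-1]
    cv2.imwrite(f'pics/{n}2.png',im if n=='wrist' else cv2.resize(im[110:210,200:320],None,fx=6,fy=6,interpolation=cv2.INTER_CUBIC))
    if n=='wrist':
        T=wristT(s);print(s['tcp_pos'],s['force'],project(n,[[.531,.273,.082]],T))
print(project('side',[[.531,.273,.082]]))
```

```text
[0.5082 0.2738 0.0711] [-5.7913  1.2561  1.7201] [[279.8726 219.1013]]
[[262.8609 158.4033]]
```

View pics/wrist2.png

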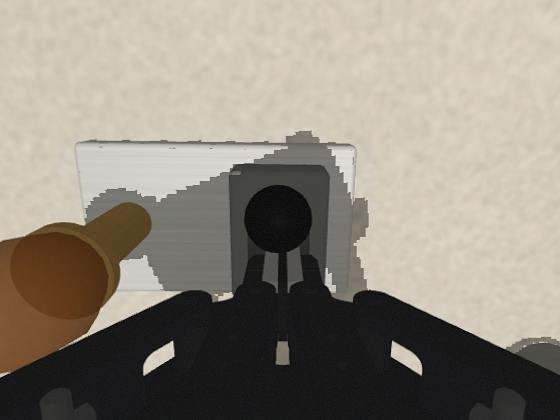

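View pics/side2.png

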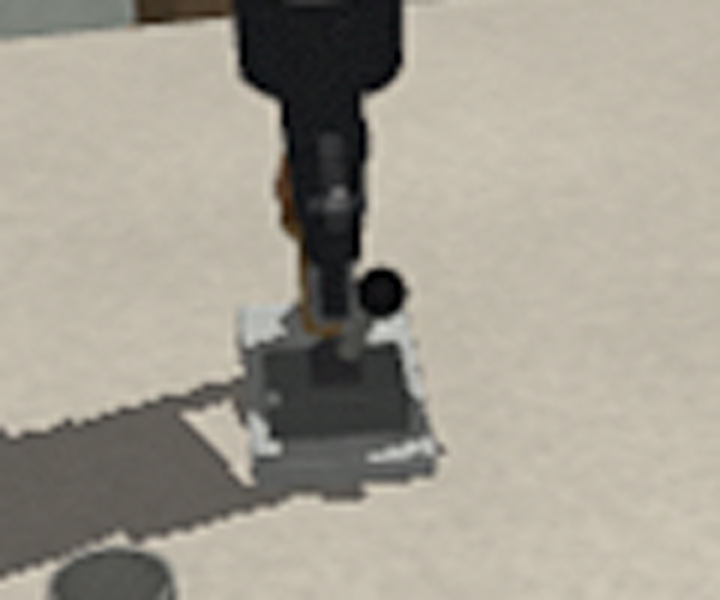

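Knob is at (278,219) in the wrist view and (263,158.7) in the side view, both matching the full-on prediction. The tip stalled at 5.8 N. I'll press once more to confirm the stop, then back off.

>>> send_rows --steps '[[[1, 0.001, 0, 0, 0], [1, 0.0015, 0, 0, 0], [1, 0.0015, 0, 0, 0]]]'

```text
t: 5.68
tcp_pos: [0.5082, 0.2738, 0.0711]
tool_rot: [-0.519, -0.479, 0.523, -0.476]
force: [-8.7, 0.7, 4.2]
finger_gap: 0.004
```

>>> send_rows --steps '[[[1, -0.012, 0.001, 0, 0], [1, -0.035, 0.002, 0, 0], [1, -0.05, 0.002, 0.03, 0], [1, -0.05, 0.002, 0.08, 0], [1, -0.05, -0.01, 0.12, 0], [1, -0.05, -0.05, 0.14, 0], [1, -0.05, -0.1, 0.14, 0.05], [1, -0.05, -0.15, 0.14, 0.1]]]'

```text
t: 6.68
tcp_pos: [0.4633, 0.1226, 0.2125]
tool_rot: [0.498, 0.502, -0.495, 0.506]
force: [-0.1, 0.1, -0.3]
finger_gap: -0.001
```

Run:
```python
from h import *
s=manip.sense();print(s['tcp_pos'],s['force'])
for n in ('top','side'):
    im=manip.snapshot(n)[:,:,::-1]
    c=im[180:245,95:190] if n=='top' else im[120:195,225:300]
    cv2.imwrite(f'pics/{n}3.png',cv2.resize(c,None,fx=8,fy=8,interpolation=cv2.INTER_CUBIC))
```

```text
[0.4633 0.1226 0.2125] [-0.0896  0.0747 -0.2965]
```

View pics/side3.png

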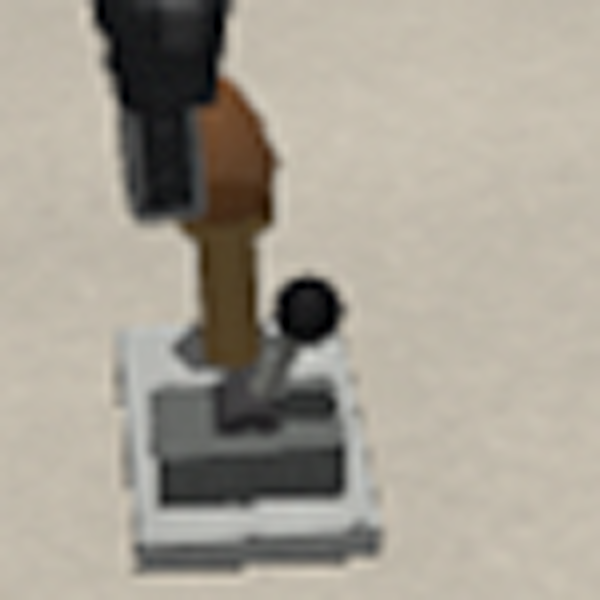

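View pics/top3.png

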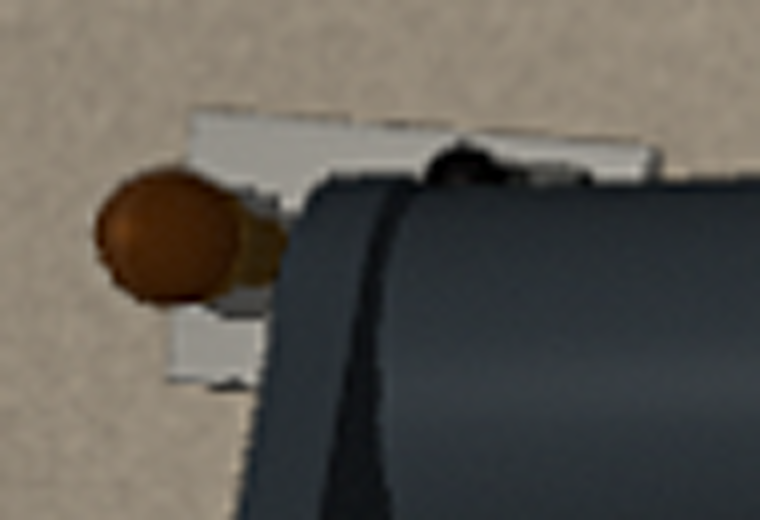

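The toggle stays full on: knob at (263.4,158.7) in the side view. Moving to hover over mark1.

>>> send_rows --steps '[[[1, 0.01, -0.05, 0, 0.04], [1, 0.02, -0.1, 0, 0.08], [1, 0.03, -0.16, 0, 0.12], [1, 0.04, -0.22, -0.02, 0.12], [1, 0.046, -0.268, -0.06, 0.12], [1, 0.046, -0.268, -0.11, 0.12], [1, 0.046, -0.268, -0.12, 0.12], [1, 0.046, -0.268, -0.12, 0.12]]]'

```text
t: 7.78
tcp_pos: [0.5081, -0.1434, 0.0915]
tool_rot: [0.466, 0.532, -0.465, 0.532]
force: [0.3, -0.0, 1.1]
finger_gap: 0.0
```

Run:
```python
from h import *
s=manip.sense(); im=manip.snapshot('wrist')[:,:,::-1].copy(); cv2.imwrite('pics/w4.png',im)
T=wristT(s)
h=cv2.cvtColor(im,cv2.COLOR_BGR2HSV)
m=(h[...,0]>18)&(h[...,0]<35)&(h[...,1]>130)&(h[...,2]>90)
B=blobs(m,60)
for b in B: print(b[0],b[1],plane('wrist',[b[0]],.052,T))
from scipy.spatial.transform import Rotation as R
M=R.from_quat(s['tool_rot']).as_matrix();print(s['tcp_pos'],s['force'],np.arctan2(M[1,1],M[0,1]),M[:,0])
```

```text
[287.4542  33.6145] 2065 [[ 0.6042 -0.1325  0.052 ]]
[286.8829 104.4979] 1418 [[ 0.573  -0.1365  0.052 ]]
[287.2917 169.426 ] 960 [[ 0.5415 -0.1411  0.052 ]]
[287. 229.] 567 [[ 0.5098 -0.1453  0.052 ]]
[ 0.5081 -0.1434  0.0915] [ 0.2581 -0.0238  1.0613] 0.13375302331926445 [ 0.0002  0.     -1.    ]
```

View pics/w4.png

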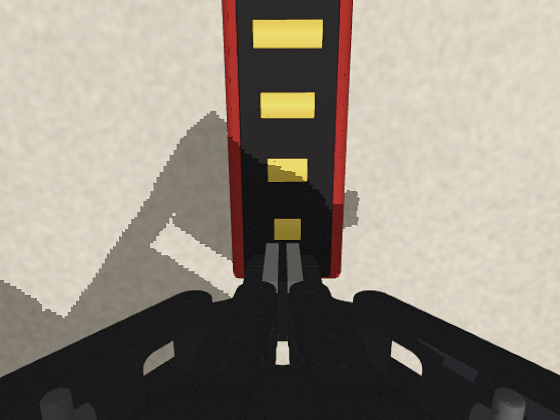

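Wrist view: the bar is square to the image. Mark1 is at (287,229), mark2 (287,169), mark3 (287,104) and mark4 (287,34); positions agree with the other views within 1 mm. Shifting about 2 mm to centre, then descending.

>>> send_rows --steps '[[[1, 0.0015, -0.002, -0.01, 0], [1, 0.0015, -0.002, -0.025, 0], [1, 0.0015, -0.002, -0.035, 0], [1, 0.0015, -0.002, -0.037, 0], [1, 0.0015, -0.002, -0.037, 0]]]'

```text
t: 8.45
tcp_pos: [0.5091, -0.1461, 0.054]
tool_rot: [0.466, 0.532, -0.466, 0.532]
force: [0.6, 0.1, 0.2]
finger_gap: -0.002
```

>>> send_rows --steps '[[[1, 0.0005, 0.0005, -0.002, 0], [1, 0.0005, 0.0005, -0.003, 0], [1, 0.0005, 0.0005, -0.004, 0], [1, 0.0005, 0.0005, -0.005, 0], [1, 0.0005, 0.0005, -0.005, 0]]]'

```text
t: 9.07
tcp_pos: [0.51, -0.1457, 0.0495]
tool_rot: [0.466, 0.532, -0.466, 0.532]
force: [0.1, 0.9, 4.1]
finger_gap: 0.003
```

Light contact on mark1, 4.1 N. Now sliding to mark2 and on.

>>> send_rows --steps '[[[1, 0, 0, 0, 0], [1, 0.007, 0.001, 0, 0], [1, 0.014, 0.002, 0, 0], [1, 0.021, 0.003, 0, 0], [1, 0.027, 0.0035, 0, 0], [1, 0.0315, 0.0042, 0, 0], [1, 0.0315, 0.0042, 0, 0], [1, 0.0315, 0.0042, 0, 0]]]'

```text
t: 10.07
tcp_pos: [0.5423, -0.1414, 0.0495]
tool_rot: [0.466, 0.531, -0.465, 0.533]
force: [0.3, 1.4, 3.9]
finger_gap: -0.002
```

>>> send_rows --steps '[[[1, 0, 0, 0, 0], [1, 0.007, 0.001, 0, 0], [1, 0.014, 0.002, 0, 0], [1, 0.021, 0.003, 0, 0], [1, 0.027, 0.0035, 0, 0], [1, 0.0312, 0.0042, 0, 0], [1, 0.0312, 0.0042, 0, 0], [1, 0.0312, 0.0042, 0, 0]]]'

```text
t: 11.08
tcp_pos: [0.5734, -0.1372, 0.0496]
tool_rot: [0.466, 0.531, -0.465, 0.533]
force: [1.0, 1.3, 3.8]
finger_gap: -0.0
```

>>> send_rows --steps '[[[1, 0, 0, 0, 0], [1, 0.007, 0.001, 0, 0], [1, 0.014, 0.002, 0, 0], [1, 0.021, 0.003, 0, 0], [1, 0.027, 0.0035, 0, 0], [1, 0.0312, 0.0042, 0, 0], [1, 0.0312, 0.0042, 0, 0], [1, 0.0312, 0.0042, 0, 0]]]'

```text
t: 12.08
tcp_pos: [0.6046, -0.133, 0.0496]
tool_rot: [0.466, 0.531, -0.465, 0.533]
force: [0.6, 0.6, 4.4]
finger_gap: 0.002
```

>>> send_rows --steps '[[[1, 0, 0, 0, 0], [1, 0.007, 0.001, 0, 0], [1, 0.014, 0.002, 0, 0], [1, 0.021, 0.003, 0, 0], [1, 0.027, 0.0035, 0, 0], [1, 0.0315, 0.0042, 0, 0], [1, 0.0315, 0.0042, 0, 0], [1, 0.0315, 0.0042, 0, 0]]]'

```text
t: 13.08
tcp_pos: [0.6362, -0.1288, 0.0496]
tool_rot: [0.466, 0.531, -0.465, 0.533]
force: [0.9, 0.6, 4.2]
finger_gap: 0.001
```

Run:
```python
from h import *
s=manip.sense();print(s['tcp_pos'],s['force'],s['t'])
for n in ('side','top','wrist'):
    im=manip.snapshot(n)[:,:,::-1]; cv2.imwrite(f'pics/{n}5.png',im)
s=manip.sense();print(s['tcp_pos'],s['force'],s['t'])
```

```text
[ 0.6362 -0.1288  0.0496] [0.873  0.6152 4.1832] 13.075
[ 0.6362 -0.1288  0.0497] [1.8209 1.0445 3.0699] 13.225
```

View pics/side5.png

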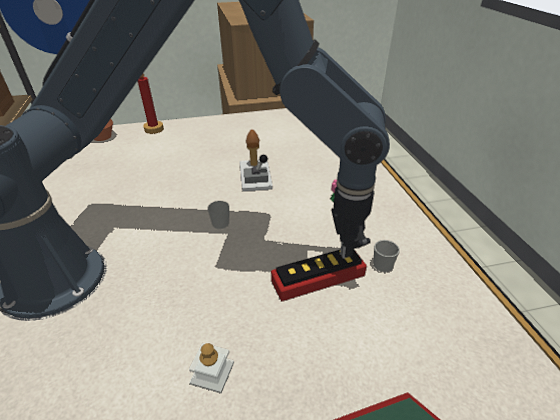

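View pics/top5.png

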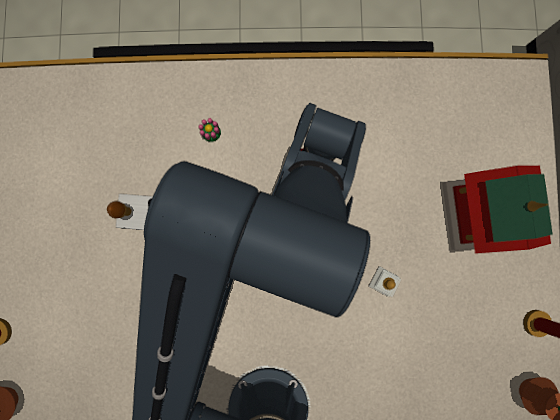

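View pics/wrist5.png

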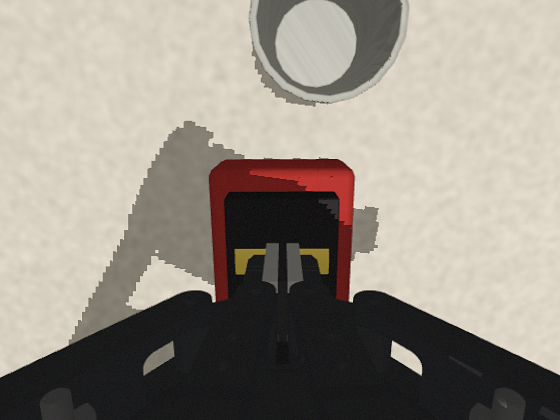

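The fingertip rests on mark5, with the mark showing either side of the tip at (282,260) in the wrist view. The toggle is on at (263,159) in the side view, and the cups, lotus and stand are at their first pixels. Dwelling briefly, then handing in.

>>> send_rows --steps '[[[1, 0, 0, 0, 0], [1, 0, 0, 0, 0], [1, 0, 0, 0, 0], [1, 0, 0, 0, 0]]]'

```text
t: 13.72
tcp_pos: [0.6355, -0.1291, 0.0495]
tool_rot: [0.466, 0.532, -0.466, 0.532]
force: [2.6, -0.6, 4.0]
finger_gap: 0.001
```

Run:
```python
from h import *
s=manip.sense();print(s['tcp_pos'],s['force'],s['t'])
print(manip.sign_off())
```

```text
[ 0.6355 -0.1291  0.0495] [ 2.639  -0.6254  3.9977] 13.725
the job is handed in; nothing more can be done
None
```

I pushed the toggle over to its on stop, traced the marks from 1 to 5 in one light slide, and handed the job in at 13.7 s with the fingertip on mark5. The hand-in reports no verdict.

- **Toggle:** the closed fingertips stalled against the stop at up to 8.7 N. The knob was at the full-on position in the wrist and side views at the stop, and it stayed there in later side views.
- **Marks:** force stayed between 3.8 and 4.4 N when I checked it at each mark. Mark positions agreed between the three cameras to about 2 mm.
- **Finish:** the last reading had the fingertip less than 1 mm from mark5, about 2.5 mm below its untouched height, with a 4.0 N downward push. One reading just before showed 3.1 N, which is within the sensor noise of about 1 N.
- **Other items:** the side and top pictures showed the lotus, stand and cups in place by eye. The top view of the cups was blocked by the arm. No check failed.

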